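Assemble the tiered lunch tin

TASK

Put the tiered steel lunch tin together on the round wooden board: first stand the deepest tin in the middle of the board, then seat the middle one on it, then the shallowest, and last the lid with the black knob, each fully seated in the mouth of the one below. Let go of everything and leave the tower standing upright, without disturbing the soup tin, the mug and the salt shaker.

Things in the scene. Friction and masses are not known exactly. Their poses are not given: they have to be found in the camera images.
- board: round wooden board, flat, 100 mm in diameter, 12 mm thick, fixed to the worktop at a different place each time. Origin: centre of its underside, on the worktop; its top is 12 mm above.
- deep_tin: the deepest open tin, 64 mm high, 0.11 to 0.23 kg. Round, plain steel, 64 mm across outside, mouth 59 mm inside. Underneath a stepped foot 51 mm across, 4 mm deep, drops into the mouth of the tin below (4 mm spare all round) until its shoulder rests on that rim; a piece seated on it has its origin 60 mm above this one's. Upright. Origin: centre of its underside, z up.
- middle_tin: the open tin of middle depth, 50 mm high, 0.09 to 0.19 kg. Round, plain steel, 64 mm across outside, mouth 59 mm inside. Underneath a stepped foot 51 mm across, 4 mm deep, drops into the mouth of the tin below (4 mm spare all round) until its shoulder rests on that rim; a piece seated on it has its origin 46 mm above this one's. Upright. Origin: centre of its underside, z up.
- shallow_tin: the shallowest open tin, 36 mm high, 0.07 to 0.14 kg. Round, plain steel, 64 mm across outside, mouth 59 mm inside. Underneath a stepped foot 51 mm across, 4 mm deep, drops into the mouth of the tin below (4 mm spare all round) until its shoulder rests on that rim; a piece seated on it has its origin 32 mm above this one's. Upright. Origin: centre of its underside, z up.
- lid: closed steel disc 64 mm across with an upright round black knob in its centre, 18 mm across, from 9 to 33 mm above the underside. Same stepped foot as the tins (51 mm across, 4 mm deep). Right way up at the start, 0.05 to 0.12 kg. Origin: centre of its underside, z up.
- soup_tin: bystander, not to be moved: closed food tin with a printed green wrapper, 75 mm in diameter, 58 mm high. Origin: centre of its underside.
- mug_stripe: bystander, not to be moved: white mug with green stripes, 84 mm wide, 123 mm over the handle, 91 mm high. Origin: at its underside, midway between the handle's end and the far side.
- salt_shaker: bystander, not to be moved: glass salt shaker with a domed top, 44 mm in diameter, 90 mm high. Origin: centre of its underside.
Things that resemble listed ones, but are neither listed nor needed, are in the scene too. Leave any pink or turquoise look-alike of the shallow_tin alone.

How it is judged:
On the way, in this order (a step that is already met when the one before it is completed fails the run):
1. the deep tin stands upright in the middle of the board (horizontal distance between deep_tin and board below 0.015 m and z of deep_tin in the frame of board between 0.009 and 0.0145 m and angle between deep_tin's own z axis and vertical below 0.06 rad), for 0.2 s.
2. the middle tin is seated in the mouth of the deep tin (horizontal distance between middle_tin and deep_tin below 0.007 m and z of middle_tin in the frame of deep_tin between 0.057 and 0.0625 m and angle between middle_tin's own z axis and vertical below 0.06 rad), for 0.2 s.
3. the shallow tin is seated in the mouth of the middle tin (horizontal distance between shallow_tin and middle_tin below 0.007 m and z of shallow_tin in the frame of middle_tin between 0.043 and 0.0485 m and angle between shallow_tin's own z axis and vertical below 0.06 rad), for 0.2 s.
4. the lid is seated on the shallow tin (horizontal distance between lid and shallow_tin below 0.007 m and z of lid in the frame of shallow_tin between 0.029 and 0.0345 m and angle between lid's own z axis and vertical below 0.06 rad), for 0.2 s.
At the end, for the whole second after the job is handed in: Deep tin on the board within 15 mm of its centre; on it the middle tin, the shallow tin and the lid, each at its seated height (-3/+2.5 mm), within 7 mm of the axis of the one below; all upright within 0.06 rad and at rest; bystanders upright (all of step 1 and all of step 2 and all of step 3 and all of step 4 and linear speed of each of deep_tin, middle_tin, shallow_tin, lid below 0.02 m/s and angle between each of soup_tin, mug_stripe, salt_shaker's own z axis and vertical below 0.1 rad); the robot touches nothing.
It fails at once if the soup tin is moved more than 30 mm (distance of soup_tin from where it was at the start of the episode above 0.03 m).
It fails at once if the mug is moved more than 30 mm (distance of mug_stripe from where it was at the start of the episode above 0.03 m).
It fails at once if the salt shaker is moved more than 30 mm (distance of salt_shaker from where it was at the start of the episode above 0.03 m).
It also fails if it takes over 96 s, if anything falls off the work surface, if the arm or the gripper's body presses on something with over 40 N, if the wrist force passes 120 N, or if a joint passes its speed limit or range.

ROBOT

A 7-joint arm with a two-finger parallel gripper is mounted at the origin on a cart in front of the work surface, level with it; the furniture and walls round the work are solid. World frame = base frame: x ahead of the robot, y to its left, z up, the work surface at z = 0. Lengths are in m, angles in rad, forces in N, time in s.
With the tool pointing down it reaches from about 0.425 to 0.875 m from the base axis. Payload 4.7 kg.
Tool frame: the origin (TCP) lies midway between the tips of the shut fingers; the grasp point (between the pads) lies 19 mm behind it; z points along the fingers, y is the line along which they close (so a half turn about z gives the same grasp; the last joint's range is limited). The gripper opens to 87 mm and grips with 3 to 60 N. Pads are 19 mm wide; open, the fingers measure 117 mm over their backs; the gripper's body (75 mm by 190 mm) begins 51 mm behind the grasp point.
Start: joints at [-1.305, 0.321, -0.07, 1.45, 0.023, 1.371, -0.057], TCP at [0.162, 0.63, 0.223] pointing down, gripper open.
Joint ranges: [-2.86, 2.86], [-0.3, 2.09], [-1.38, 1.24], [0.06, 2.45], [-1.56, 4.7], [0.09, 2.05], [-2.69, 2.69]. Speed limits (rad/s): [2.57, 2.57, 3.14, 3.14, 3.14, 3.14, 3.14].

INTERFACE

Orientations are given as a unit quaternion [w, x, y, z].
In Python, from workcell import manip, imaging, job gives the robot as it stands. Calls block until the motion is done:
- manip.move_to(position, orientation): joint-space move of the TCP to a pose.
- manip.move_straight(position, frame=None, rate=0.15): straight line of the TCP; frame=None keeps the orientation; rate is the mean speed in m/s.
- manip.move_j(angles): joint-space move.
- manip.gripper_open() and manip.grasp(grasp_force=None): open the fingers fully, or close them until they stop; grasp_force is the grip in N (None keeps the last).
- manip.hold(seconds).
- manip.inverse_kinematics(position, orientation): joint angles nearest the present ones, or None.
- manip.get_obs(): the state.
- imaging.snapshot(name): name is "scene" or "top" or "wrist"; returns the picture (480x640x3 uint8, blue, green, red); there is no depth.
- imaging.camera_model(name): a dict with "intrinsics" (3x3 intrinsics, pixels), "k1" (the pictures are not rectified: a ray, as slopes to the right and down, at radius r is drawn at 1 + k1 r^2 times it, then the intrinsics apply), "rvec" (rotation vector, rad) and "tvec" (3), from world to camera coordinates, as OpenCV has them. Camera axes: x right, y down, z forward; pixel columns grow to the right and rows downward; lengths in m; the calibration is good to about 2 mm. A picture is of the moment at which its call begins: read the wrist's pose just before it. camera_model takes no time and is no camera call; for the wrist camera it gives the pose at the moment of the call.
A pose or a line that the arm cannot do raises manip.PlanningError and nothing moves.
- job.sign_off(): hands the job in; it is judged then, once.
The state is a dict: "time_s": time; "qpos": joint angles; "dq": joint speeds; "joint_torque": joint torques, N m; "eef_pos": TCP position; "tool_rot": TCP orientation; "ft_force": force on the tool from outside, world axes, zero at the start; "torque": the same for the moment, N m; "gripper_width": finger opening in m; "grasp_force": force on a finger pad.
Only numpy, scipy, OpenCV 4.12 (cv2) and the standard library are available. Lean on these libraries where they do the work, as an engineer would, in place of code of your own. Each camera call takes 0.05 s, during which the arm holds its last target. There are 200 camera calls.

## Working session

There is one attempt and no reset: what is moved stays moved. The work goes in short steps, each a Python script; the robot and the scene stay as the last script left them, time stands still between calls to the robot, and variables do not carry over. Pictures are saved under pics/ and viewed, at most 14 in all, crops included, and the job is handed in when it is done.

```bash
mkdir -p pics; ls
python3 - <<'E'
from workcell import manip, imaging, job
import cv2
for n in("scene","top"):
    cv2.imwrite(f"pics/{n}0.png",imaging.snapshot(n)); print(n,imaging.camera_model(n))
o=manip.get_obs();print(o["time_s"],o["eef_pos"],o["tool_rot"],o["ft_force"])
E
```

```text
pics
scene {'intrinsics': array([[541.89624422,   0.        , 315.62456033],
       [  0.        , 541.89624422, 237.19324721],
       [  0.        ,   0.        ,   1.        ]]), 'k1': -0.08888265730856991, 'rvec': array([ 0.30241173,  2.81045409, -1.16014163]), 'tvec': array([ 0.59641131, -0.00773479,  1.03824383])}
top {'intrinsics': array([[520.18246728,   0.        , 319.73548467],
       [  0.        , 520.18246728, 236.94209919],
       [  0.        ,   0.        ,   1.        ]]), 'k1': -0.14057532712397708, 'rvec': array([ 2.17548813, -2.22320042,  0.05513098]), 'tvec': array([-0.05386854,  0.59492948,  1.03560941])}
0.1 [0.16186899 0.62902308 0.22156707] [-6.66566585e-05  1.25549544e-01  9.92086988e-01 -8.45555988e-04] [-0.30039196  0.00249484 -0.23357965]
```

View pics/scene0.png

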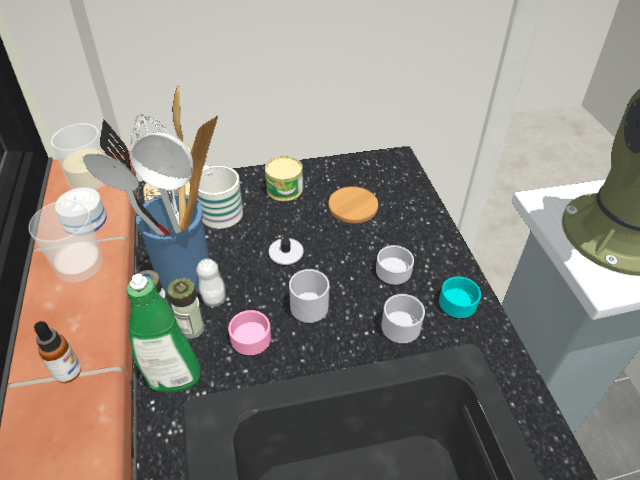

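View pics/top0.png

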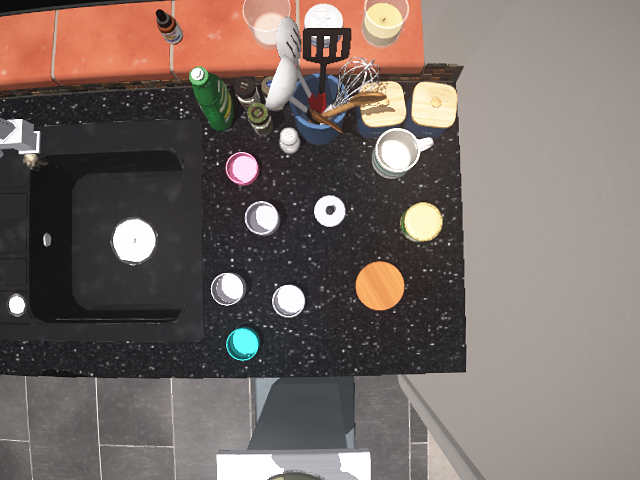

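Top view shows: deep tin (262,218), middle (228,289), shallow (289,300), lid (329,210), board (380,286), soup (421,222), mug (397,153), salt (289,141). The pink and turquoise look-alikes are at (242,168) and (243,344). I'll enlarge for rim positions.

```bash
cat > h.py <<'E'
import numpy as np, cv2
from workcell import manip, imaging, job
def ray(m,uv):
    K=m["intrinsics"]; d=np.array([m["k1"],0,0,0,0.])
    # exact model: p_d = p(1+k1 r^2)
    n=cv2.undistortPoints(np.array([[uv]],float),K,d)[0,0]
    R=cv2.Rodrigues(m["rvec"])[0]
    return -R.T@m["tvec"], R.T@np.array([n[0],n[1],1])
def at(m,uv,z):
    c,r=ray(m,uv); return (c+(z-c[2])/r[2]*r)
def proj(m,P):
    return cv2.projectPoints(np.array([P],float),m["rvec"],m["tvec"],m["intrinsics"],np.array([m["k1"],0,0,0,0.]))[0][:,0]
def circ(m,c,z,r,n=72):
    t=np.linspace(0,2*np.pi,n)
    return proj(m,np.c_[c[0]+r*np.cos(t),c[1]+r*np.sin(t),0*t+z][None][0])
E
python3 - <<'E'
from h import *
t=cv2.imread("pics/top0.png");s=cv2.imread("pics/scene0.png")
mt,ms=imaging.camera_model("top"),imaging.camera_model("scene")
h=cv2.cvtColor(t,cv2.COLOR_BGR2HSV)
k=cv2.inRange(h,(5,120,120),(25,255,255));k[:240]=0;k[:, :340]=0
M=cv2.moments(k,True);b=at(mt,(M['m10']/M['m00'],M['m01']/M['m00']),.012)
print("board",b,M['m00'])
g={"deep":((262,218),.064,.032),"mid":((228,289),.05,.032),"sh":((289,300),.036,.032),"lid":((329,210),.009,.032),"salt":((289,139),.09,.022),"soup":((421,222),.058,.0375)}
for n,(uv,z,r) in g.items():
    c=at(mt,uv,z);print(n,c.round(3),np.hypot(*c[:2]).round(3))
    if z<.09:
      for im,m in((t,mt),(s,ms)):
        cv2.polylines(im,[np.round(circ(m,c,z,r)*16).astype(int)],True,(0,0,255),1,cv2.LINE_AA,4)
for im,m in((t,mt),(s,ms)): cv2.polylines(im,[np.round(circ(m,b,.012,.05)*16).astype(int)],True,(0,255,0),1,cv2.LINE_AA,4)
cv2.imwrite("pics/tc.png",cv2.resize(t[185:325,200:410],None,fx=3.8,fy=3.8,interpolation=cv2.INTER_CUBIC))
cv2.imwrite("pics/sc.png",cv2.resize(s[150:350,230:440],None,fx=3,fy=3,interpolation=cv2.INTER_CUBIC))
E
```

```text
board [ 0.49312182 -0.18518803  0.012     ] 1900.0
deep [0.63  0.044 0.064] 0.632
mid [0.494 0.114 0.05 ] 0.507
sh [ 0.47  -0.003  0.036] 0.47
lid [ 0.648 -0.087  0.009] 0.654
salt [ 0.777 -0.012  0.09 ] 0.778
soup [ 0.616 -0.264  0.058] 0.671
```

View pics/tc.png

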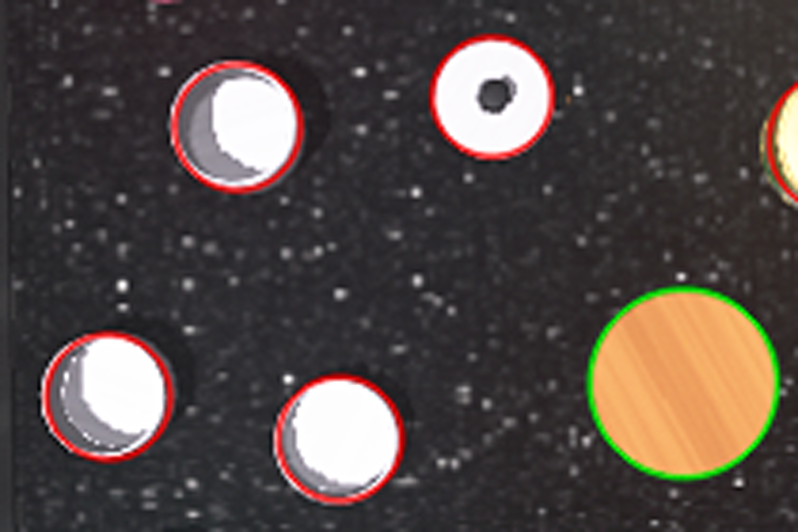

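View pics/sc.png

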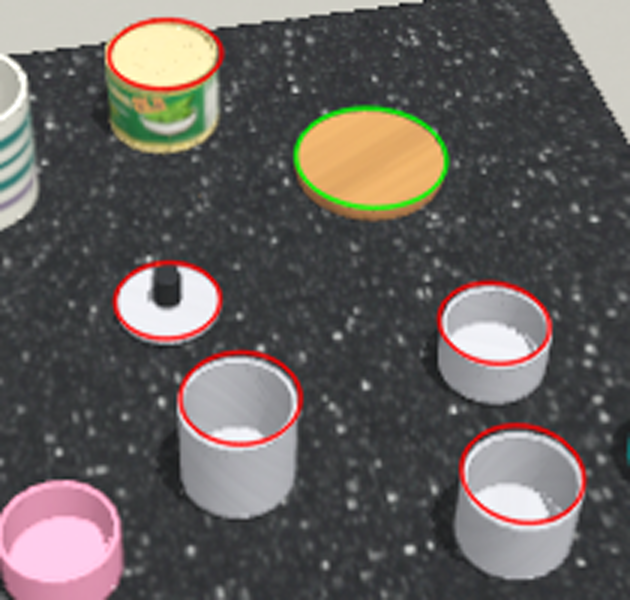

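The overlays fit in both views, and the heights confirm which tin is deep, middle and shallow. I'll grasp each piece twice, at 90° to each other, so that it centres in both axes. Deep tin first.

```bash
cat >> h.py <<'E'
QX=[0,.70710678,.70710678,0]; QX2=[0,-.70710678,.70710678,0]; QY=[0,0,1,0]
BOARD=(.4931,-.1852)
def st(s):
    o=manip.get_obs(); print(s,"t%.1f"%o["time_s"],o["eef_pos"].round(4) if hasattr(o["eef_pos"],'round') else o["eef_pos"],"w%.4f"%o["gripper_width"],"g%.1f"%o["grasp_force"],"F",np.round(o["ft_force"],1)); return o
def pick(x,y,zg,qx,zh=.15,zl=.15,F=25):
    manip.move_to([x,y,zh],qx); st("above")
    manip.move_straight([x,y,zg],rate=.2)
    manip.grasp(8); st("grasp1")
    manip.gripper_open()
    manip.move_to([x,y,zg],QY)
    manip.grasp(F); st("grasp2")
    manip.move_straight([x,y,zl],rate=.2)
    o=st("lifted"); return o
def place(zp,zh,zu):
    x,y=BOARD
    manip.move_to([x,y,zh],QY); st("over")
    manip.move_straight([x,y,zp+.006],rate=.15)
    manip.move_straight([x,y,zp],rate=.03); st("down")
    manip.gripper_open()
    manip.move_straight([x,y,zu],rate=.2); st("up")
E
python3 - <<'E'
from h import *
for n,p in dict(d=(.63,.044,.02),m=(.494,.114,.012),s=(.47,-.003,.006),l=(.648,-.087,.013),b=(*BOARD,.2)).items():
    print(n,[None if (j:=manip.inverse_kinematics(list(p),q)) is None else np.round(j,2) for q in(QX,QX2,QY)])
try:
    o=pick(.63,.044,.02,QX)
    if o["gripper_width"]>.06: cv2.imwrite("pics/w1.png",imaging.snapshot("wrist"))
except manip.PlanningError as e: print("ERR",e)
E
```

```text
d [array([-0.57,  0.5 ,  0.58,  1.72, -0.32,  1.01,  0.12]), array([ 0.73,  0.81, -1.18,  1.67,  0.79,  1.22,  2.5 ]), array([-0.53,  0.49,  0.53,  1.72, -0.29,  1.  ,  1.67])]
m [array([-0.74,  0.25,  0.51,  2.04, -0.16,  0.89, -0.15]), array([ 0.72,  0.52, -1.17,  1.99,  0.56,  1.01,  2.42]), array([-0.68,  0.25,  0.44,  2.03, -0.14,  0.89,  1.41])]
s [array([-0.74,  0.21,  0.75,  2.13, -0.19,  0.86,  0.12]), array([ 1.09,  0.53, -1.31,  2.08,  0.61,  1.01,  2.6 ]), array([-0.68,  0.2 ,  0.68,  2.13, -0.17,  0.86,  1.67])]
l [array([-0.57,  0.67,  0.9 ,  1.68, -0.59,  1.09,  0.51]), array([-0.66,  0.77,  1.06,  1.68, -0.73,  1.15, -2.54]), array([-0.47,  0.61,  0.75,  1.67, -0.47,  1.05,  2.  ])]
b [array([-0.02,  0.07,  0.35,  1.8 , -0.02,  1.28,  0.33]), None, array([-0.23,  0.07,  0.57,  1.81, -0.04,  1.28,  1.92])]
above t2.8 [0.6299 0.0457 0.1499] w0.0869 g0.0 F [ 0.  -0.1  0.1]
grasp1 t4.1 [0.6308 0.0441 0.0208] w0.0651 g8.0 F [-0.2  0.4  3. ]
grasp2 t6.6 [0.6299 0.0443 0.0199] w0.0622 g25.0 F [-0.6  0.1  1.2]
lifted t7.4 [0.629  0.0439 0.1486] w0.0621 g25.0 F [-0.5 -0.5 -2.7]
```

Run:
```python
from h import *
place(.0325,.15,.15)
cv2.imwrite("pics/t2.png",np.hstack([cv2.resize(imaging.snapshot("scene")[120:320,240:440],None,fx=2,fy=2),cv2.resize(imaging.snapshot("wrist"),(533,400))])[:, :800])
pick(.494,.114,.012,QX,zl=.16)
```

```text
over t8.5 [ 0.4943 -0.1835  0.1499] w0.0621 g25.0 F [ 1.  -0.1 -1.7]
down t9.8 [ 0.4931 -0.1852  0.0326] w0.0618 g25.0 F [ 0.6 -0.1 -1.1]
up t11.3 [ 0.4924 -0.1849  0.149 ] w0.0871 g0.0 F [-0.2  0.8 -0.2]
above t13.2 [0.4941 0.1134 0.1498] w0.0871 g0.0 F [-0.3  0.2  1.1]
grasp1 t14.6 [0.4946 0.1142 0.0127] w0.0649 g8.0 F [-1.  -1.   4.2]
grasp2 t17.2 [0.494  0.1142 0.012 ] w0.0623 g24.8 F [-0.9  0.8 -0.6]
lifted t18.1 [0.493  0.1137 0.1586] w0.0623 g24.8 F [-1.3 -0.4 -0.9]
```

View pics/t2.png

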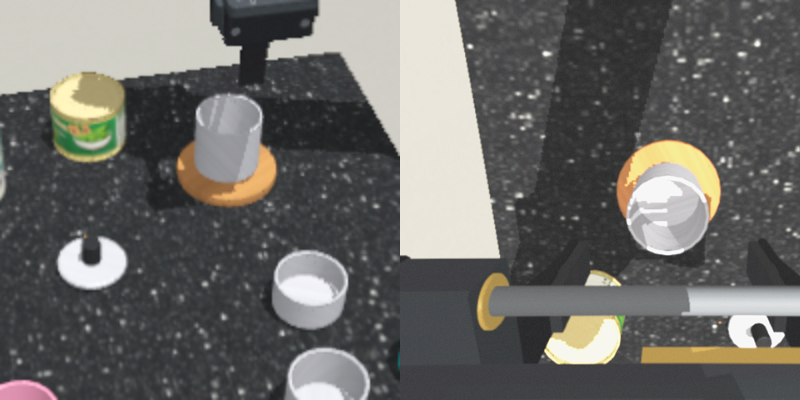

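The deep tin stands centred on the board (crop (228,140)). Next the middle tin goes on, then I'll pick up the shallow one.

Run:
```python
from h import *
place(.0845,.17,.17)
cv2.imwrite("pics/t3.png",cv2.resize(imaging.snapshot("scene")[100:300,230:430],None,fx=3,fy=3))
pick(.470,-.003,.006,QX,zl=.20)
```

```text
over t19.3 [ 0.4935 -0.1832  0.1694] w0.0621 g24.8 F [ 0.2  0.5 -0.7]
down t20.3 [ 0.4932 -0.1852  0.0847] w0.0626 g24.8 F [ 0.3  0.5 -1.3]
up t21.6 [ 0.4927 -0.185   0.1693] w0.0871 g0.0 F [-0.3  0.9 -0.8]
above t23.4 [ 0.4699 -0.0034  0.1497] w0.0874 g0.0 F [0.2 1.  0.9]
grasp1 t24.8 [ 0.4703 -0.003   0.0065] w0.0644 g8.0 F [-0.7  0.1  3.5]
grasp2 t27.4 [ 0.47   -0.0029  0.006 ] w0.0636 g25.0 F [ 0.4  1.1 -0.2]
lifted t28.6 [ 0.4691 -0.0031  0.1986] w0.0637 g25.0 F [-1.  -0.5 -1.6]
```

View pics/t3.png

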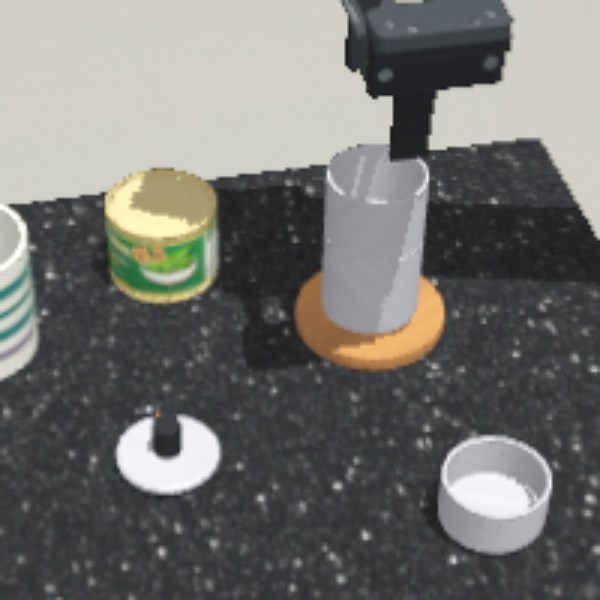

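The middle tin is seated flush: there is one seam, at crop (375,250). Now the shallow one, then the lid.

Run:
```python
from h import *
place(.1245,.21,.22)
cv2.imwrite("pics/t4.png",cv2.resize(imaging.snapshot("scene")[100:300,230:430],None,fx=3,fy=3))
pick(.648,-.087,.0135,QX,zl=.23,zh=.12,F=20)
```

```text
over t29.3 [ 0.4927 -0.1844  0.2089] w0.0641 g25.0 F [ 0.1  0.1 -0.6]
down t30.4 [ 0.4932 -0.1853  0.1247] w0.0641 g25.0 F [-0.4  0.4 -1.3]
up t31.7 [ 0.4926 -0.185   0.2191] w0.0870 g0.0 F [-1.   0.3 -0.7]
above t33.3 [ 0.6476 -0.0875  0.1197] w0.0869 g0.0 F [ 0.4 -0.5  0.7]
grasp1 t35.1 [ 0.648  -0.087   0.0134] w0.0176 g8.0 F [ 0.2  0.9 -0.9]
grasp2 t38.8 [ 0.648  -0.0869  0.0135] w0.0173 g20.0 F [ 0.8 -0.2 -0.2]
lifted t40.1 [ 0.6472 -0.087   0.2284] w0.0175 g20.0 F [ 0.   0.7 -2.5]
```

View pics/t4.png

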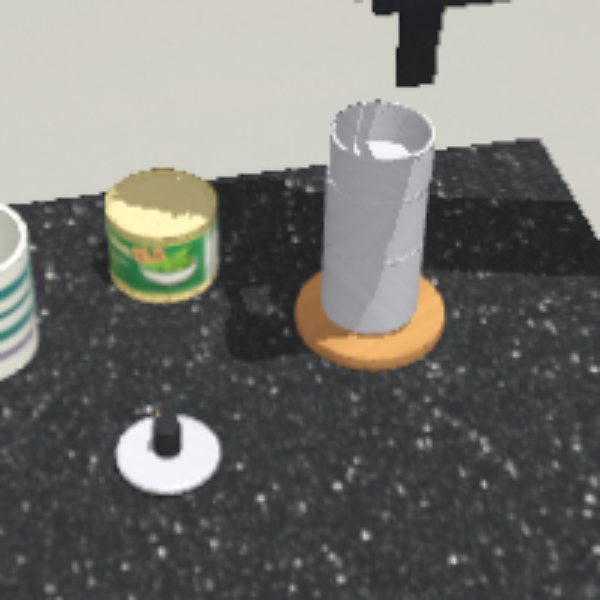

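The shallow tin is seated straight, with two clean seams. Now the lid.

Run:
```python
from h import *
place(.164,.22,.26)
manip.hold(.5)
a=cv2.resize(imaging.snapshot("scene")[80:280,200:400],None,fx=2,fy=2)
b=cv2.resize(imaging.snapshot("top")[130:330,250:450],None,fx=2,fy=2)
cv2.imwrite("pics/t5.png",np.hstack([a,b]))
```

```text
over t40.8 [ 0.4935 -0.1847  0.2198] w0.0174 g20.0 F [0.9 0.5 0.2]
down t41.6 [ 0.4933 -0.1853  0.1644] w0.0176 g20.0 F [-0.3  0.1  0. ]
up t43.6 [ 0.4926 -0.185   0.2589] w0.0870 g0.0 F [-0.5 -0.3  0.1]
```

View pics/t5.png

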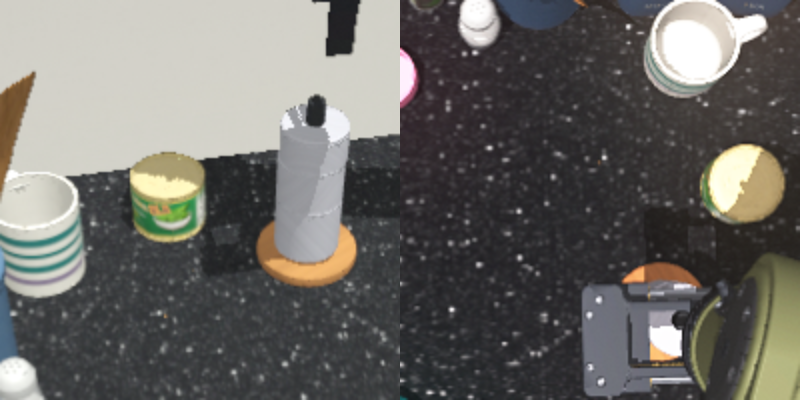

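The tower stands upright with the lid seated level (knob at (316,110)). The soup tin, mug and salt shaker are undisturbed, and the gripper is clear.

```bash
python3 -c "
from workcell import job
print(job.sign_off())"
```

```text
the job is handed in; nothing more can be done
None
```

The four-piece lunch tin is stacked on the board and the job is handed in after about 44 s of robot time. The final pictures show it upright and seated with the bystanders undisturbed, but the sign-off returned no verdict.

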